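# Vent the vacuum lunchbox by its lock-nut valve

## Robot

A 6-joint arm with a two-finger parallel gripper is mounted at the origin on the work surface. World frame = base frame: x ahead of the robot, y to its left, z up, the work surface at z = 0. Lengths are in mm, angles in degrees, forces in N, time in s.
With the tool pointing down it reaches from about 225 to 875 mm from the base axis. Payload 3.4 kg.
Tool frame: the origin (TCP) lies midway between the tips of the shut fingers; the grasp point (between the pads) lies 19 mm behind it; z points along the fingers, y is the line along which they close (so a half turn about z gives the same grasp; the last joint's range is limited). The gripper opens to 85 mm and grips with 20 to 120 N. Pads are 22 mm wide; open, the fingers measure 114 mm over their backs; the gripper's body (76 mm by 85 mm) begins 54 mm behind the grasp point. The pads swing forward as they close: fully open they stand 13 mm farther back than shut.
Start: joints at [-6.933, 15.808, 86.224, -0, 77.962, -6.933], TCP at [575.036, -0.01, 198.728] pointing down, gripper open.
Joint ranges: [-165.64, 165.64], [-43.16, 119.46], [12.63, 154.43], [-67.54, 247.53], [6.08, 155.33], [-154.97, 154.97]. Speed limits (degrees/s): [147.25, 147.25, 180, 180, 180, 180].

## Interface

Orientations are given as a 3x3 rotation matrix whose columns are the frame's x, y, z axes.
In Python, from station import robot gives the robot as it stands.
- The arm moves only by the shell command python3 -m jog 'ROWS' [OPENING]. ROWS is JSON, one flat list of numbers, 4 for each row, row after row: the shift along the tool's x, y, z in units of 40 mm (1.0 is 40 mm), then the turn about the tool's z in rad. In form: [tx, ty, tz, roll, tx, ty, tz, roll, ...]. A call has exactly 10 rows; each row shifts and turns the commanded pose from where the row before left it, along the tool's axes as they then stand; what a row does not reach is not made up. A row lasts 1/10 s, in which the tool goes at most 50 mm and 8.59 degrees, less where a joint would pass 70% of its speed; a pose out of reach is approached as far as the arm can. A call is refused whole if a number of a shift passes 1 or a number of a turn 0.15, either way. A call with a gripper value outside its range is refused whole. OPENING is the closure in counts, from 0 (fully open) to 255 (shut), set as the call begins (- or left out, the last holds). The fingers move at their own pace and stop on an object; the grip force is fixed at half the most. Time passes only in rows, so rows that do not move let the fingers close, or fill a call up. It gives the time, the measured TCP pose, the force, the opening and the grip force at its end, in the units of the state.
- robot.read_state(): the state, without advancing time (a new reading comes with each control period).
- robot.capture(name): name is "scene" or "side" or "wrist"; returns a dict with "color" (384x512x3 uint8, blue, green, red), "intrinsics" (3x3 intrinsics, pixels), "k1" (the pictures are not rectified: a ray, as slopes to the right and down, at radius r is drawn at 1 + k1 r^2 times it, then the intrinsics apply), "R" (3x3) and "t" (3): a world point X has camera coordinates R X + t. Camera axes: x right, y down, z forward; pixel columns grow to the right and rows downward; lengths in mm; the calibration is good to about 2 mm. A picture is of the moment at which its call begins. There is no depth.
- robot.hand_in(): hands the job in; it is judged then, once.
The state is a dict: "t": time; "joint_pos": joint angles; "qd": joint speeds; "joint_efforts": joint torques, N m; "tool_pos": TCP position; "orientation": TCP orientation; "wrist_force": force on the tool from outside, world axes, zero at the start; "moment": the same for the moment, N m; "grip_width": opening from 0.0 (shut) to 1.0 (fully open); "finger_force": force on a finger pad.
Only numpy, scipy, OpenCV 4.12 (cv2) and the standard library are available. Lean on these libraries where they do the work, as an engineer would, in place of code of your own. Each camera call takes 0.05 s, during which the arm holds its last target. There are 200 camera calls.

## Task

The lunchbox lid is held by vacuum: unscrew the small knurled lock nut on its release valve all the way up to its stop and let go of it, then press the freed valve tip gently straight down by its head, keep it down for a good second so that air gets in, and let it spring back. Leave the nut unscrewed, and do not disturb the other things on the table.

Things in the scene. Friction and masses are not known exactly. Their poses are not given: they have to be found in the camera images.
- lunchbox: purple lunchbox, 210 x 150 mm, fixed on a rubber mat; lid's upper face 78 mm above the table. Origin under its centre, x along the 210 mm side. In the lid's +x half lies a sliding divider door; nothing on the lid but the valve and a smooth grey plug (20 mm wide, 6 mm high, 72 mm from the valve, not used) is higher than 5 mm. Its release valve stands near the -x, +y corner
- valve_foot (a point): point on the release valve's upright axis at the lid's upper face. Bottom to top: grey flange 26 mm wide, 4 mm high; brass stem 9 mm thick, its end 20 to 32 mm above this point (varies, not measured; it stays put); lock nut; bare steel pin 5 mm thick; flat head 8 mm wide, the valve tip, its top 22 mm above the stem's end when up. More than 13 N on the tip would bend it
- nut (a joint): turn of the lock nut, a knurled brass cylinder 13 mm wide, 10 mm high. 0 rad: tight down, its underside on the stem's end; 3.6: stop at the top of its thread. Grows counter-clockwise seen from above (unscrewing) and rises 1.27 mm per rad along the pin. Takes about 0.04 N m, stays where left, starts at 0 to 0.5 rad
- plunger (a joint): how far the valve tip and its pin are pressed down, m: 0 is up, 0.0032 the hard lower stop. A spring pushes it up with 2.5 N at 0 and 6.9 N at 0.0032. The nut rides on the pin and moves down with it; the pin is blocked as soon as the nut's underside meets the stem's end, so with the nut down the tip cannot be pressed
- bottle: small clear glass bottle with steel screw cap, 48 mm wide, 115 mm high, beside the box; origin under its centre. Leave alone
- cutlery: spoon and fork lying in a white clip holder, 190 mm long, 45 mm wide, 20 mm high, beside the box; origin under its centre. Leave alone
- mug: white mug 72 mm wide, 85 mm high, on the far side of the box; origin under its centre. Leave alone
- plates: two stacked cream melamine plates, 190 mm wide, 32 mm high in all; origin under their centre. Leave alone
- jar: amber glass jar with steel lid, 64 mm wide, 90 mm high; origin under its centre. Leave alone
- shaker: aluminium shaker, 38 mm wide, 70 mm high; origin under its centre. Leave alone

How it is judged:
By the outcome, as a careful person would: the job done as asked, in the order asked, and still so for the second after the job is handed in, with the robot touching nothing.
It also fails if it takes over 53 s, if anything falls off the work surface, if the arm or the gripper's body presses on something with over 40 N, if the wrist force passes 120 N, or if a joint passes its speed limit or range.

## Working session

There is one attempt and no reset: what is moved stays moved. The work goes in short steps, Python scripts to look and compute and a shell command to move; the robot and the scene stay as the last step left them, time stands still between calls to the robot, and variables do not carry over. Pictures are saved under pics/ and viewed, at most 10 in all, crops included, and the job is handed in when it is done.

```bash
mkdir -p pics; ls; cat > h.py <<'E'
from station import robot
import numpy as np, cv2
def ray(c,u,v):
    K=np.array(c["intrinsics"],float);k=c["k1"]
    d=np.array([(u-K[0,2])/K[0,0],(v-K[1,2])/K[1,1]]);s=d.copy()
    for _ in range(20): s=d/(1+k*(s@s))
    R=np.array(c["R"]);t=np.array(c["t"])
    w=R.T@np.r_[s,1]; return -R.T@t, w/np.linalg.norm(w)
def onz(c,u,v,z):
    o,w=ray(c,u,v); return o+w*(z-o[2])/w[2]
def meet(A,B):
    (o1,w1),(o2,w2)=A,B
    s=np.linalg.lstsq(np.c_[w1,-w2],o2-o1,rcond=None)[0]
    p,q=o1+s[0]*w1,o2+s[1]*w2
    return (p+q)/2,np.linalg.norm(p-q)
def proj(c,X):
    p=np.array(c["R"])@X+np.array(c["t"]);s=p[:2]/p[2];s=s*(1+c["k1"]*(s@s))
    K=np.array(c["intrinsics"]);return K[0,0]*s[0]+K[0,2],K[1,1]*s[1]+K[1,2]
E
python3 - <<'E'
from h import *
import pickle
C={n:robot.capture(n) for n in("scene","side","wrist")}
pickle.dump(C,open("c0.pkl","wb"))
for n,c in C.items(): print(n,np.round(-np.array(c["R"]).T@c["t"]),np.round(np.array(c["R"])[2],2),c["intrinsics"],c["k1"])
cv2.imwrite("pics/a.png",np.vstack([np.hstack([C["scene"]["color"],C["side"]["color"]])])[:, :])
im=np.hstack([cv2.resize(C[n]["color"],(400,300)) for n in("scene","side")])
im2=np.hstack([cv2.resize(C["wrist"]["color"],(400,300)),np.zeros((300,400,3),np.uint8)])
cv2.imwrite("pics/a.png",np.vstack([im,im2]))
E
```

```text
pics
scene [1192.  678. 1090.] [-0.42 -0.54 -0.73] [[450.52769475   0.         259.62936911]
 [  0.         450.52769475 186.95228461]
 [  0.           0.           1.        ]] -0.1414612293853987
side [1347.  724.  795.] [-0.59 -0.59 -0.55] [[420.5039995    0.         254.78258582]
 [  0.         420.5039995  200.28942818]
 [  0.           0.           1.        ]] -0.02401312682039424
wrist [575.  65. 373.] [-0.   -0.26 -0.97] [[293.70395562   0.         258.44935196]
 [  0.         293.70395562 188.36854433]
 [  0.           0.           1.        ]] 0.0001626514187270609
```

View pics/a.png

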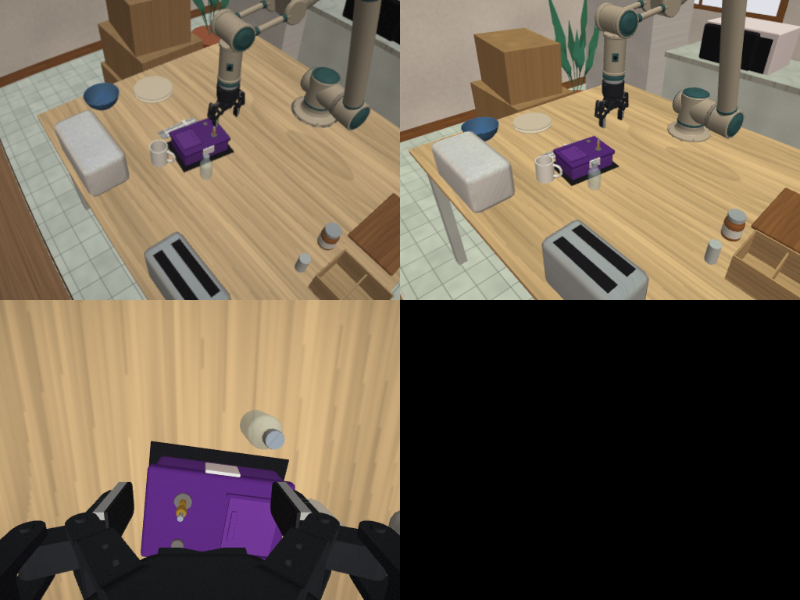

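The picture shows the box nearly under the gripper. The valve is at about (273,166) in scene, (253,183) in side and (234,256) in wrist, in full-size pixels. The bottle stands on the box's +y side. Next I zoom in on the valve.

```bash
python3 - <<'E'
from h import *
import pickle
C=pickle.load(open("c0.pkl","rb"))
T=[]
for n,u,v,w in(("scene",250,135,50),("side",232,160,50),("wrist",175,215,100)):
    im=C[n]["color"][v:v+w,u:u+w]; T.append(cv2.resize(im,(264,264),interpolation=cv2.INTER_NEAREST))
    
cv2.imwrite("pics/b.png",np.hstack(T))
# box lid corners in wrist view: purple mask
im=C["wrist"]["color"];hsv=cv2.cvtColor(im,cv2.COLOR_BGR2HSV)
m=cv2.inRange(hsv,(125,100,40),(150,255,255))
# valve head in wrist
c=C["wrist"]
for u,v in((234,256),(227,310)): print(onz(c,u,v,78),onz(c,u,v,115))
E
```

```text
[547.33068564 -91.98953806  78.        ] [550.83160223 -72.24638182 115.        ]
[ 537.55125286 -161.87392869   78.        ] [ 542.27883554 -133.36494583  115.        ]
```

View pics/b.png

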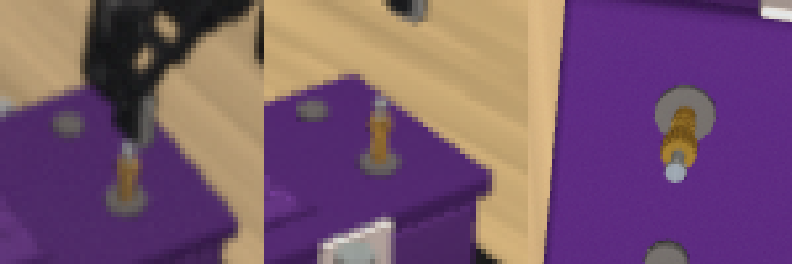

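The crops show the flange at wrist (234.5,258.5), scene (274,173) and side (254,190.7). The head is at wrist (230.7,280.5), scene (274,162.5) and side (254,179.3).

```bash
python3 - <<'E'
from h import *
import pickle
C=pickle.load(open("c0.pkl","rb"))
F=dict(wrist=(234.5,258.5),scene=(273.9,172.9),side=(254,190.7))
H=dict(wrist=(230.7,280.5),scene=(274,162.5),side=(254,179.3))
for n in F: print(n,"flange@82",onz(C[n],*F[n],82).round(1))
for a,b in(("wrist","scene"),("wrist","side"),("scene","side")):
    print(a,b,[ (x.round(1),round(r,1)) for x,r in (meet(ray(C[a],*D[a]),ray(C[b],*D[b])) for D in (F,H))])
# plug in wrist, lid edges
print("plug",onz(C["wrist"],175+(667-528)/2.64,215+252/2.64,84).round(1))
# head height given axis xy from wrist flange
f=onz(C["wrist"],*F["wrist"],82)
for z in(120,124,128,132): print(z,[np.round(proj(C[n],np.r_[f[:2],z]),1) for n in H])
s=robot.read_state();print(np.round(s["orientation"],3),s["tool_pos"],s["wrist_force"],s["t"])
E
```

```text
wrist flange@82 [548.2 -92.9  82. ]
scene flange@82 [546.2 -88.1  82. ]
side flange@82 [548.9 -88.3  82. ]
wrist scene [(array([547.7, -89.2,  84.1]), np.float64(4.7)), (array([548.3, -89.1, 128.9]), np.float64(2.1))]
wrist side [(array([547.4, -92. ,  80.6]), np.float64(3.3)), (array([547.3, -93. , 122.4]), np.float64(2.7))]
scene side [(array([544.2, -91.8,  78.1]), np.float64(1.8)), (array([540.2, -98. , 116.5]), np.float64(0.7))]
plug [ 539.  -157.9   84. ]
120 [array([231.3, 277.7]), array([272.9, 163.6]), array([253.4, 179.8])]
124 [array([231., 280.]), array([273. , 162.7]), array([253.5, 178.7])]
128 [array([230.6, 282.4]), array([273. , 161.8]), array([253.5, 177.6])]
132 [array([230.2, 284.8]), array([273.1, 160.8]), array([253.5, 176.5])]
[[ 0.     1.    -0.001]
 [ 1.    -0.     0.   ]
 [ 0.    -0.001 -1.   ]] [5.74544437e+02 5.17275609e-02 1.98033762e+02] [-1.12298773 -0.35989764  0.20150422] 0.15
```

```bash
python3 -m jog '[-0.22,-0.07,0.05,0,-0.23,-0.07,0.05,0,-0.23,-0.07,0.05,0,-0.23,-0.07,0.05,0,-0.23,-0.07,0.05,0,-0.23,-0.07,0.05,0,-0.23,-0.07,0.05,0,-0.23,-0.07,0.05,0,-0.23,-0.06,0.05,0,-0.22,0,0.05,0]' 120
cat > look.py <<'E'
from h import *
import sys
c=robot.capture("wrist");s=robot.read_state()
import pickle;pickle.dump(c,open(sys.argv[1]+".pkl","wb"))
p=np.array(s["tool_pos"]);R=np.array(s["orientation"]);print(p.round(1),np.round(s["joint_pos"],1),s["t"])
print("tcp px",np.round(proj(c,p),1))
for z in(82,110,125):print(z,"axis(548,-91) px",np.round(proj(c,np.array([548,-91,z])),1))
im=c["color"].copy()
cv2.imwrite("pics/"+sys.argv[1]+".png",cv2.resize(im[100:300,160:360],(600,600),interpolation=cv2.INTER_CUBIC))
E
python3 look.py w1
```

```text
t: 1.15
tool_pos: [549.9, -92.0, 178.6]
orientation: [[0.0, 1.0, -0.0], [1.0, -0.0, -0.0], [-0.0, -0.0, -1.0]]
wrist_force: [-0.5, 0.0, -0.5]
grip_width: 0.527
finger_force: 0.0
[550.1 -93.4 178.2] [-16.7  15.   90.3  -0.1  74.7 -16.7] 1.2
tcp px [258.2 217.8]
82 axis(548,-91) px [256.2 179.2]
110 axis(548,-91) px [255.9 186.7]
125 axis(548,-91) px [255.8 191.5]
```

View pics/w1.png

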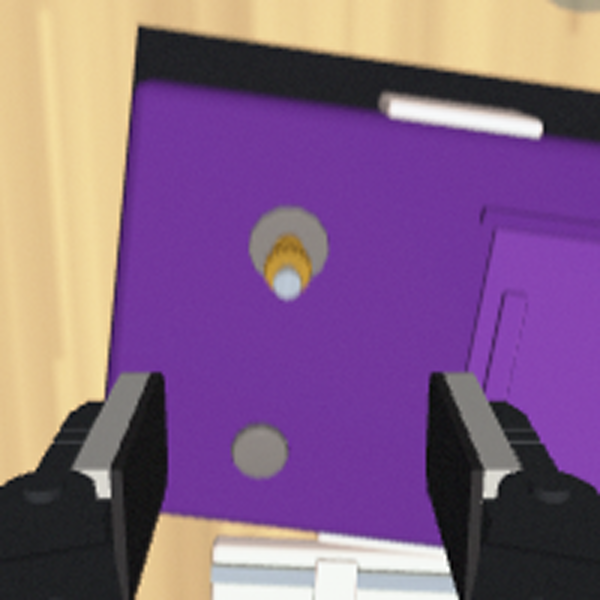

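The flange is at (256.3,182) and the head at (256,194.3). The fingers are centred on column 258.8. Next I triangulate from the two wrist views.

```bash
python3 - <<'E'
from h import *
import pickle
A=pickle.load(open("c0.pkl","rb"));a=A["wrist"];b=pickle.load(open("w1.pkl","rb"))
print(onz(b,256.3,182,82).round(1), meet(ray(a,234.5,258.5),ray(b,256.3,182)),meet(ray(a,230.7,280.5),ray(b,256,194.3)))
for z in (120,124,128): print(z,onz(a,230.7,280.5,z).round(1),onz(b,256,194.3,z).round(1),onz(A["scene"],274,162.5,z).round(1),onz(A["side"],254,179.3,z).round(1))
E
```

```text
[548.1 -93.7  82. ] (array([548.00471636, -94.3865548 ,  79.2793472 ]), np.float64(0.14275793503763182)) (array([548.02341587, -93.75961144, 123.53294275]), np.float64(0.3042314460711866))
120 [547.5 -96.  120. ] [548.1 -94.8 120. ] [542.4 -94.9 120. ] [544.5 -94.1 120. ]
124 [547.9 -93.4 124. ] [548.2 -93.7 124. ] [545.1 -91.7 124. ] [549.3 -89.2 124. ]
128 [548.4 -90.9 128. ] [548.2 -92.5 128. ] [547.8 -88.5 128. ] [554.1 -84.4 128. ]
```

```bash
python3 -m jog '[-0.0625,-0.055,0.05,0,0,0,0.1,0.15,0,0,0.1,0.15,0,0,0.1,0.15,0,0,0.1,0.15,0,0,0.1,0.15,0,0,0.05,0.15,0,0,0.05,0.15,0,0,0.05,0.15,0,0,0.05,0.15]' 165
python3 -m jog '[0,0,0.05,0.15,0,0,0.05,0.15,0,0,0.05,0.15,0,0,0.05,0.15,0,0,0.05,0.05,0,0,0.05,0,0,0,0.05,0,0,0,0,0,0,0,0,0,0,0,0,0]' 165
sed -i 's/548,-91/548,-93.7/g' look.py; python3 look.py w2
```

```text
t: 2.2
tool_pos: [548.0, -93.3, 148.6]
orientation: [[0.977, 0.213, 0.0], [0.213, -0.977, 0.0], [0.0, -0.0, -1.0]]
wrist_force: [0.1, 0.1, -0.4]
grip_width: 0.351
finger_force: 0.0
t: 3.2
tool_pos: [548.2, -93.7, 134.8]
orientation: [[0.909, -0.416, 0.0], [-0.416, -0.909, -0.0], [0.0, -0.0, -1.0]]
wrist_force: [-0.1, -0.5, -0.3]
grip_width: 0.351
finger_force: 0.0
[548.1 -93.7 134.8] [-16.9  16.7  94.5   0.   68.9  97.7] 3.25
tcp px [257.9 217.6]
82 axis(548,-93.7) px [258.1 194.4]
110 axis(548,-93.7) px [258.1 205.4]
125 axis(548,-93.7) px [258.  212.5]
```

View pics/w2.png

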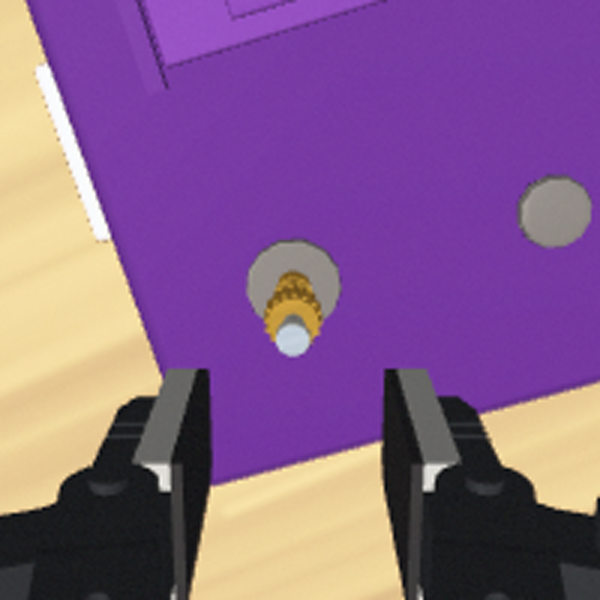

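The flange is at (257.8,194.7) and the head at (257.5,212.7). Both agree with the predicted axis to half a pixel, so I descend and grip.

```bash
python3 -m jog '[0,0,0.12,0,0,0,0.12,0,0,0,0.12,0,0,0,0.12,0,0,0,0.12,0,0,0,0.12,0,0,0,0.12,0,0,0,0.12,0,0,0,0.11,0,0,0,0,0]' 165
python3 -m jog '[0,0,0,0,0,0,0,0,0,0,0,0,0,0,0,0,0,0,0,0,0,0,0,0,0,0,0,0,0,0,0,0,0,0,0,0,0,0,0,0]' 255
python3 -c "
from h import *
s=robot.read_state();print(s['wrist_force'],s['moment'],s['grip_width']*85,s['finger_force'])
R=np.array(s['orientation']);print(R.T@np.array(s['wrist_force']))"
```

```text
t: 4.25
tool_pos: [547.5, -93.6, 91.2]
orientation: [[0.909, -0.416, -0.001], [-0.416, -0.909, 0.0], [-0.001, 0.0, -1.0]]
wrist_force: [-0.5, 0.2, -0.3]
grip_width: 0.351
finger_force: 0.0
t: 5.25
tool_pos: [548.0, -93.7, 91.9]
orientation: [[0.909, -0.416, 0.0], [-0.416, -0.909, 0.0], [-0.0, -0.0, -1.0]]
wrist_force: [0.7, 0.7, 0.8]
grip_width: -0.001
finger_force: 0.0
[0.73637216 0.68136839 0.77098214] [-0.02131231  0.00842979  0.03147717] -0.07954997333280393 0.0
[ 0.38604038 -0.92600676 -0.77097639]
```

The fingers shut completely, so they aren't on the nut. I need a look.

```bash
python3 look.py w3; python3 - <<'E'
from h import *
import pickle
T=[]
for n in("scene","side"):
    c=robot.capture(n);u,v=map(int,proj(c,np.array([548,-93.7,110])))
    T.append(cv2.resize(c["color"][v-30:v+30,u-30:u+30],(400,400),interpolation=cv2.INTER_CUBIC))
b=cv2.imread("pics/w3.png");a=cv2.resize(b,(400,400))
cv2.imwrite("pics/w3b.png",cv2.resize(np.hstack(T+[a]),(798,266)))
E
```

```text
[548.  -93.7  91.9] [-16.9  18.8  98.    0.   63.2  97.7] 5.3
tcp px [257.9 217.6]
82 axis(548,-93.7) px [258.  212.4]
110 axis(548,-93.7) px [257.9 229. ]
125 axis(548,-93.7) px [257.8 240.2]
```

View pics/w3b.png

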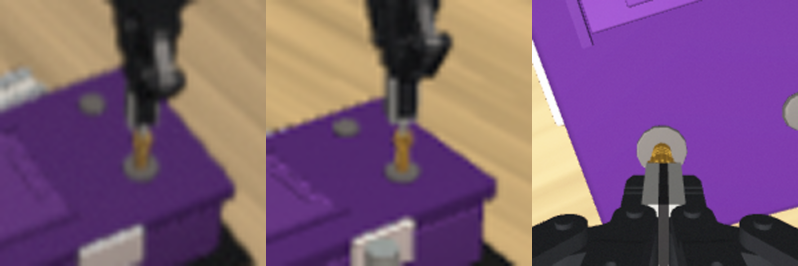

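The tips look higher than the reported TCP: they end just above the nut in both fixed views. I check this by marking heights along the TCP axis in the fixed views.

```bash
python3 - <<'E'
from h import *
s=robot.read_state();p=np.array(s["tool_pos"]);print(p,s["wrist_force"])
T=[]
for n in("scene","side"):
    c=robot.capture(n);u,v=map(int,proj(c,np.array([548,-93.7,125])));k=8
    im=cv2.resize(c["color"][v-35:v+35,u-25:u+25],None,fx=k,fy=k,interpolation=cv2.INTER_CUBIC)
    for z in(82,92,102,112,124,135,150):
        x,y=proj(c,np.r_[p[:2],z]);X=int((x-u+25+.5)*k);Y=int((y-v+35+.5)*k)
        cv2.line(im,(X-90,Y),(X-50,Y),(0,0,255),1);cv2.putText(im,str(z),(X-130,Y+4),0,.45,(0,0,255),1);cv2.circle(im,(X,Y),1,(0,255,0),-1)
    T.append(im)
cv2.imwrite("pics/e.png",np.hstack(T)[:,:800])
E
```

```text
[548.047133   -93.70541708  91.91614908] [ 0.08163426  0.21127764 -0.15323857]
```

View pics/e.png

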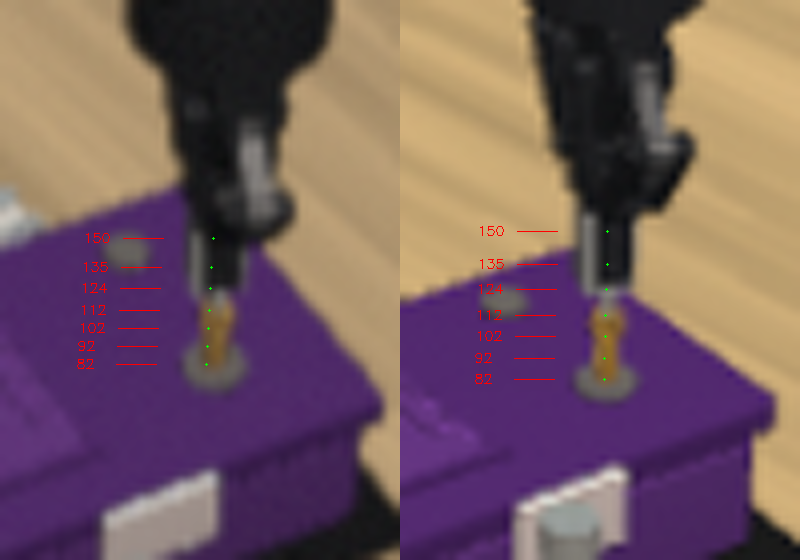

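Wrist and fixed views agree: the tips of the shut fingers are about 35 mm above the reported TCP, at z ≈ 125–130 just over the head. That is why the fingers closed on air. I open them, go 30 mm lower and check.

```bash
python3 -m jog '[0,0,0,0,0,0,0,0,0,0,0,0,0,0,0,0,0,0,0,0,0,0,0,0,0,0,0,0,0,0,0,0,0,0,0,0,0,0,0,0]' 165
python3 -m jog '[0,0,0.1,0,0,0,0.1,0,0,0,0.1,0,0,0,0.1,0,0,0,0.1,0,0,0,0.1,0,0,0,0.1,0,0,0,0.05,0,0,0,0,0,0,0,0,0]' 165
cat > look2.py <<'E'
from h import *
import sys
s=robot.read_state();p=np.array(s["tool_pos"])
T=[]
for n in("scene","side"):
    c=robot.capture(n);u,v=map(int,proj(c,np.array([548,-93.7,118])));k=8
    im=cv2.resize(c["color"][v-25:v+25,u-18:u+18],None,fx=k,fy=k,interpolation=cv2.INTER_CUBIC)
    for z in(82,92,102,112,124,135):
        x,y=proj(c,np.r_[548,-93.7,z]);X=int((x-u+18+.5)*k);Y=int((y-v+25+.5)*k)
        cv2.line(im,(X-90,Y),(X-70,Y),(0,0,255),1);cv2.putText(im,str(z),(X-125,Y+4),0,.4,(0,0,255),1)
    T.append(im)
c=robot.capture("wrist");im=c["color"][170:290,190:330]
T.append(cv2.resize(im,(400*7//6*1,400),interpolation=cv2.INTER_CUBIC))
o=np.hstack(T);f=800/o.shape[1];cv2.imwrite("pics/"+sys.argv[1]+".png",cv2.resize(o,None,fx=f,fy=f,interpolation=cv2.INTER_AREA))
E
python3 look2.py f
```

```text
t: 6.5
tool_pos: [548.0, -93.7, 91.9]
orientation: [[0.909, -0.416, 0.0], [-0.416, -0.909, -0.0], [0.0, -0.0, -1.0]]
wrist_force: [-0.1, -0.6, 0.3]
grip_width: 0.352
finger_force: 0.0
t: 7.5
tool_pos: [548.1, -93.7, 62.0]
orientation: [[0.909, -0.416, 0.0], [-0.416, -0.909, -0.0], [0.0, -0.0, -1.0]]
wrist_force: [0.3, 0.6, 0.2]
grip_width: 0.352
finger_force: 0.0
```

View pics/f.png

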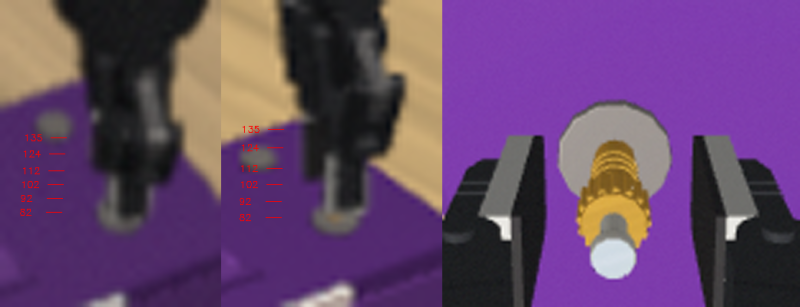

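The valve is centred between the fingers: gap centre 618, nut 615 in the wrist crop. The tips are around z ≈ 97, at the foot of the nut. I go 4 mm lower and grip.

```bash
python3 -m jog '[0,0,0.05,0,0,0,0.05,0,0,0,0,0,0,0,0,0,0,0,0,0,0,0,0,0,0,0,0,0,0,0,0,0,0,0,0,0,0,0,0,0]' 255
python3 -c "
from h import *
s=robot.read_state();print(s['wrist_force'],s['moment'],s['grip_width']*85,s['finger_force'])
R=np.array(s['orientation']);print(R.T@np.array(s['wrist_force']))"
```

```text
t: 8.65
tool_pos: [548.8, -93.2, 59.7]
orientation: [[0.909, -0.416, 0.002], [-0.416, -0.909, 0.001], [0.002, -0.001, -1.0]]
wrist_force: [-1.4, 1.6, 11.0]
grip_width: 0.11
finger_force: 58.6
[-1.44426959  1.6369378  10.99383254] [ 0.42287693  0.26961582 -0.0044924 ] 9.385944170462272 58.553250432014465
[ -1.97327729  -0.90276941 -10.99640932]
```

The grip reads about 10 mm rather than 13, with 11 N upward. I look before turning.

```bash
python3 look2.py g
```

```text
(no output)
```

View pics/g.png

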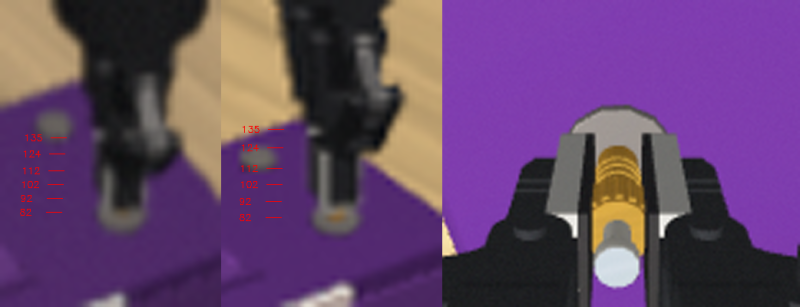

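The pads enclose the nut, gap 597–642 in the wrist crop. They closed while still descending, which explains the lag and the 11 N. I relieve the height error and begin unscrewing, rising with the nut, and watch the moment.

```bash
python3 -m jog '[0,0,-0.02,0,0,0,-0.02,0,0,0,-0.004,-0.1,0,0,-0.004,-0.1,0,0,-0.004,-0.1,0,0,-0.004,-0.1,0,0,-0.004,-0.1,0,0,-0.004,-0.1,0,0,0,0,0,0,0,0]'
cat > st.py <<'E'
from h import *
s=robot.read_state();R=np.array(s['orientation'])
print("Ft",(R.T@np.array(s['wrist_force'])).round(1),"Mt",(R.T@np.array(s['moment'])).round(3),"w",round(s['grip_width'],3),"ff",round(s['finger_force'],1),"yaw",round(np.degrees(np.arctan2(R[1,0],R[0,0])),1),np.round(s["joint_pos"],1))
E
python3 st.py
```

```text
t: 9.8
tool_pos: [548.7, -92.3, 60.5]
orientation: [[0.986, 0.169, 0.001], [0.169, -0.986, 0.003], [0.002, -0.002, -1.0]]
wrist_force: [1.3, 4.6, 2.8]
grip_width: 0.113
finger_force: 58.6
Ft [ 2.1 -4.3 -2.8] Mt [ 0.764  0.4   -0.001] w 0.113 ff 58.6 yaw 9.7 [-16.8  20.6 100.4   0.2  59.   63.4]
```

The nut's centre shows as about 1.4 mm off in y, from the pull on the tool. I correct the centring and carry on.

```bash
python3 -m jog '[0.025,-0.03,-0.005,0,0,0,-0.005,-0.15,0,0,-0.005,-0.15,0,0,-0.005,-0.15,0,0,-0.005,-0.15,0,0,-0.005,-0.15,0,0,-0.005,-0.15,0,0,-0.005,-0.15,0,0,-0.005,-0.1,0,0,0,0]'; python3 st.py
```

```text
t: 10.8
tool_pos: [547.5, -91.1, 61.8]
orientation: [[0.248, 0.969, -0.003], [0.969, -0.248, 0.002], [0.002, -0.003, -1.0]]
wrist_force: [-0.8, 5.3, 1.7]
grip_width: 0.113
finger_force: 58.6
Ft [ 4.9 -2.1 -1.7] Mt [ 0.411  0.775 -0.036] w 0.113 ff 58.6 yaw 75.6 [-1.670e+01  2.060e+01  1.002e+02  1.000e-01  5.940e+01 -2.400e+00]
```

```bash
python3 -m jog '[0.03,-0.024,-0.005,0,0,0,-0.005,-0.15,0,0,-0.005,-0.15,0,0,-0.005,-0.15,0,0,-0.005,-0.15,0,0,-0.005,-0.15,0,0,-0.005,-0.15,0,0,-0.005,-0.15,0,0,-0.005,-0.1,0,0,0,0]'; python3 st.py
```

```text
t: 11.8
tool_pos: [546.0, -91.4, 63.5]
orientation: [[-0.783, 0.622, -0.004], [0.622, 0.783, -0.001], [0.003, -0.003, -1.0]]
wrist_force: [-4.6, 0.5, 2.3]
grip_width: 0.111
finger_force: 58.6
Ft [ 3.9 -2.4 -2.3] Mt [ 0.445  0.653 -0.016] w 0.111 ff 58.6 yaw 141.5 [-1.660e+01  2.040e+01  1.002e+02 -1.000e-01  5.960e+01 -6.810e+01]
```

```bash
python3 -m jog '[0.025,-0.015,-0.005,0,0,0,-0.004,-0.1,0,0,-0.004,-0.1,0,0,-0.004,-0.1,0,0,-0.003,-0.1,0,0,-0.003,-0.1,0,0,0,0,0,0,0,0,0,0,0,0,0,0,0,0]'; python3 st.py
python3 -m jog '[0,0,-0.004,-0.1,0,0,-0.004,-0.1,0,0,0,0,0,0,0,0,0,0,0,0,0,0,0,0,0,0,0,0,0,0,0,0,0,0,0,0,0,0,0,0]'; python3 st.py
```

```text
t: 12.8
tool_pos: [545.8, -92.0, 64.5]
orientation: [[-0.985, 0.173, -0.002], [0.173, 0.985, -0.002], [0.002, -0.002, -1.0]]
wrist_force: [-4.7, -3.1, -2.0]
grip_width: 0.111
finger_force: 58.5
Ft [ 4.1 -3.9  2.1] Mt [ 0.654  0.657 -0.093] w 0.111 ff 58.5 yaw 170.0 [-16.7  20.3 100.3  -0.2  59.6 -96.6]
t: 13.8
tool_pos: [545.8, -92.2, 64.7]
orientation: [[-1.0, -0.025, -0.002], [-0.025, 1.0, -0.002], [0.003, -0.002, -1.0]]
wrist_force: [-4.7, -3.2, -1.1]
grip_width: 0.115
finger_force: 58.5
Ft [ 4.7 -3.1  1.1] Mt [0.677 0.738 0.094] w 0.115 ff 58.5 yaw -178.5 [ -16.7   20.2  100.3   -0.2   59.6 -108. ]
```

```bash
python3 -m jog '[0,0,0,-0.05,0,0,0,-0.05,0,0,0,-0.05,0,0,0,-0.05,0,0,0,0,0,0,0,0,0,0,0,0,0,0,0,0,0,0,0,0,0,0,0,0]'; python3 st.py; sleep 0.2;python3 st.py
```

```text
t: 14.8
tool_pos: [545.2, -92.3, 63.6]
orientation: [[-0.975, -0.224, -0.004], [-0.224, 0.975, -0.002], [0.005, -0.001, -1.0]]
wrist_force: [-4.5, -4.6, -6.2]
grip_width: 0.111
finger_force: 60.6
Ft [ 5.4 -3.4  6.2] Mt [ 0.533  0.754 -0.067] w 0.111 ff 60.6 yaw -167.0 [ -16.7   20.3  100.3   -0.2   59.5 -119.5]
Ft [ 5.4 -3.4  6.2] Mt [ 0.533  0.754 -0.067] w 0.111 ff 60.6 yaw -167.0 [ -16.7   20.3  100.3   -0.2   59.5 -119.5]
```

Torque and height are consistent with the top stop. I relieve the height, release, and check the nut's position.

```bash
python3 -m jog '[0,0,0.02,0,0,0,0.02,0,0,0,0,0,0,0,0,0,0,0,0,0,0,0,0,0,0,0,0,0,0,0,0,0,0,0,0,0,0,0,0,0]'; python3 st.py
python3 -m jog '[0,0,0,0,0,0,0,0,0,0,0,0,0,0,0,0,0,0,0,0,0,0,0,0,0,0,0,0,0,0,0,0,0,0,0,0,0,0,0,0]' 165; python3 st.py
python3 - <<'E'
from h import *
import pickle
c=robot.capture("wrist");pickle.dump(c,open("w4.pkl","wb"))
s=robot.read_state();print(np.round(s["tool_pos"],1))
for z in(82,103,107,113,117,124):print(z,np.round((np.array(proj(c,np.array([548,-92.5,z])))-[190,150])*4,0))
im=c["color"][150:300,190:330]
cv2.imwrite("pics/w4.png",cv2.resize(im,None,fx=4,fy=4,interpolation=cv2.INTER_CUBIC))
E
```

```text
t: 15.8
tool_pos: [545.4, -92.3, 63.1]
orientation: [[-0.975, -0.224, -0.003], [-0.224, 0.975, -0.003], [0.004, -0.002, -1.0]]
wrist_force: [-5.8, -5.1, -0.6]
grip_width: 0.114
finger_force: 61.1
Ft [ 6.8 -3.6  0.6] Mt [ 0.412  0.99  -0.044] w 0.114 ff 61.1 yaw -167.0 [ -16.7   20.3  100.4   -0.2   59.4 -119.5]
t: 16.8
tool_pos: [547.1, -90.8, 63.7]
orientation: [[-0.974, -0.227, 0.0], [-0.227, 0.974, 0.0], [-0.0, -0.0, -1.0]]
wrist_force: [-0.6, 0.4, 0.1]
grip_width: 0.352
finger_force: 0.0
Ft [ 0.4  0.5 -0.1] Mt [-0.017 -0.003  0.025] w 0.352 ff 0.0 yaw -166.9 [ -16.6   20.3  100.3    0.    59.4 -119.7]
[547.  -90.8  63.7]
82 [266. 314.]
103 [265. 380.]
107 [265. 394.]
113 [264. 418.]
117 [264. 434.]
124 [264. 466.]
```

View pics/w4.png

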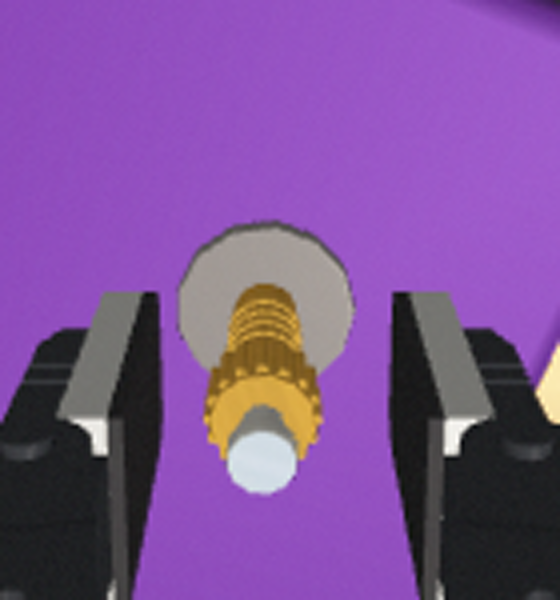

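The head is at (262,462), the flange at (265,308) and the nut top near (264,414). It isn't clear that the nut rose, so I measure its top rim numerically before (w2, f) and after (w4).

```bash
python3 - <<'E'
from h import *
import pickle
w2=pickle.load(open("w2.pkl","rb"));w4=pickle.load(open("w4.pkl","rb"))
f=dict(w2);R=np.array(w2["R"]);o=-R.T@w2["t"];f["t"]=-R@(o+[0,0,62-134.75])
sc=307/120
def prof(img,name,c,toU):
    hsv=cv2.cvtColor(img,cv2.COLOR_BGR2HSV);m=cv2.inRange(hsv,(10,110,60),(32,255,255))
    n,l,st,ce=cv2.connectedComponentsWithStats(m)
    # component nearest expected nut
    e=np.array(toU(*proj(c,np.array([548,-93,110]))));i=1+np.argmin([np.hypot(*(ce[k]-e))+(1e3 if st[k,4]<60 else 0) for k in range(1,n)])
    print(name,st[i]);ys,xs=np.where(l==i)
    print([(int(y),int(xs[ys==y].min()),int(xs[ys==y].max())) for y in range(ys.min(),ys.max()+1)])
k=4
I4=cv2.resize(w4["color"][150:300,190:330],None,fx=k,fy=k,interpolation=cv2.INTER_CUBIC)[::4]
prof(w4["color"],"w4",w4,lambda u,v:(u,v))
F=cv2.imread("pics/f.png")[:,443:];print(F.shape)
F=cv2.resize(F,(140,120),interpolation=cv2.INTER_AREA);G=np.zeros((384,512,3),np.uint8);G[170:290,190:330]=F
prof(G,"f",f,lambda u,v:(u,v))
prof(w2["color"],"w2",w2,lambda u,v:(u,v))
for n,c,xy in(("w4",w4,(548,-92.5)),("f",f,(548,-93.7)),("w2",w2,(548,-93.7))):
    print(n,[(z,np.round(proj(c,np.array([*xy,z])),1)[1]) for z in(82,102,107,112,114,117,124)])
E
```

```text
w4 [241 221  29  44 763]
[(221, 254, 258), (222, 252, 260), (223, 251, 261), (224, 250, 262), (225, 249, 262), (226, 249, 263), (227, 249, 263), (228, 248, 263), (229, 248, 263), (230, 248, 264), (231, 247, 264), (232, 247, 264), (233, 247, 264), (234, 247, 264), (235, 247, 264), (236, 247, 264), (237, 247, 264), (238, 246, 265), (239, 245, 265), (240, 245, 265), (241, 245, 266), (242, 243, 268), (243, 243, 268), (244, 243, 268), (245, 243, 268), (246, 243, 268), (247, 242, 269), (248, 242, 269), (249, 242, 269), (250, 241, 269), (251, 242, 269), (252, 241, 269), (253, 241, 269), (254, 241, 269), (255, 241, 269), (256, 242, 268), (257, 242, 268), (258, 242, 268), (259, 242, 268), (260, 243, 268), (261, 245, 266), (262, 245, 266), (263, 245, 265), (264, 246, 265)]
(307, 357, 3)
f [243 225  29  41 744]
[(225, 255, 260), (226, 252, 261), (227, 251, 262), (228, 251, 263), (229, 250, 263), (230, 250, 264), (231, 250, 264), (232, 249, 264), (233, 249, 264), (234, 249, 265), (235, 248, 265), (236, 248, 265), (237, 248, 265), (238, 248, 265), (239, 248, 265), (240, 247, 266), (241, 247, 267)
[... 680 characters left out ...]
248, 266), (206, 248, 266), (207, 248, 266), (208, 249, 266), (209, 249, 265), (210, 249, 265), (211, 250, 265), (212, 250, 264), (213, 251, 251)]
w4 [(82, np.float64(228.6)), (102, np.float64(244.1)), (107, np.float64(248.6)), (112, np.float64(253.4)), (114, np.float64(255.4)), (117, np.float64(258.6)), (124, np.float64(266.5))]
f [(82, np.float64(230.4)), (102, np.float64(246.2)), (107, np.float64(250.9)), (112, np.float64(255.8)), (114, np.float64(257.9)), (117, np.float64(261.2)), (124, np.float64(269.3))]
w2 [(82, np.float64(194.4)), (102, np.float64(202.0)), (107, np.float64(204.1)), (112, np.float64(206.3)), (114, np.float64(207.2)), (117, np.float64(208.6)), (124, np.float64(212.0))]
```

Relative to the head the nut rose about 4 mm, which is near the full 4.6 mm. To be sure, I turn back with open fingers, regrip, and turn a bit more to feel the stop.

```bash
python3 -m jog '[0.01,-0.044,0,0.14,0,0,0,0.14,0,0,0,0.14,0,0,0,0.14,0,0,0,0.14,0,0,0,0.14,0,0,0,0.14,0,0,0,0.14,0,0,0,0.14,0,0,0,0.14]' 165
python3 -m jog '[0,0,0,0,0,0,0,0,0,0,0,0,0,0,0,0,0,0,0,0,0,0,0,0,0,0,0,0,0,0,0,0,0,0,0,0,0,0,0,0]' 255;python3 st.py
python3 -m jog '[0,0,0,-0.05,0,0,0,-0.05,0,0,0,-0.05,0,0,0,-0.05,0,0,0,-0.05,0,0,0,-0.05,0,0,0,-0.05,0,0,0,-0.05,0,0,0,-0.05,0,0,0,-0.05]';python3 st.py
```

```text
t: 17.85
tool_pos: [547.1, -92.6, 63.7]
orientation: [[-0.384, 0.923, 0.0], [0.923, 0.384, 0.0], [-0.0, 0.0, -1.0]]
wrist_force: [0.9, -0.2, 0.5]
grip_width: 0.352
finger_force: 0.0
t: 18.85
tool_pos: [547.2, -92.6, 63.8]
orientation: [[-0.389, 0.921, 0.0], [0.921, 0.389, 0.0], [-0.0, 0.0, -1.0]]
wrist_force: [1.0, 0.5, 1.9]
grip_width: 0.112
finger_force: 58.5
Ft [ 0.   1.1 -1.9] Mt [-0.158  0.07   0.008] w 0.112 ff 58.5 yaw 112.9 [-16.8  20.3 100.3   0.   59.4 -39.7]
t: 19.85
tool_pos: [547.3, -92.5, 64.0]
orientation: [[-0.784, 0.62, 0.001], [0.62, 0.784, 0.0], [-0.0, 0.001, -1.0]]
wrist_force: [1.0, 1.2, 2.3]
grip_width: 0.112
finger_force: 58.5
Ft [-0.1  1.6 -2.3] Mt [-0.186  0.011  0.086] w 0.112 ff 58.5 yaw 141.7 [-16.8  20.3 100.3   0.   59.4 -68.5]
```

```bash
python3 -m jog '[0,0,0,-0.08,0,0,0,-0.08,0,0,0,-0.08,0,0,0,-0.08,0,0,0,-0.08,0,0,0,-0.08,0,0,0,-0.08,0,0,0,-0.08,0,0,0,-0.08,0,0,0,-0.08]';python3 st.py
```

```text
t: 20.85
tool_pos: [547.4, -92.4, 64.1]
orientation: [[-0.991, -0.132, 0.001], [-0.132, 0.991, 0.0], [-0.001, 0.0, -1.0]]
wrist_force: [0.5, 0.8, 3.8]
grip_width: 0.11
finger_force: 58.6
Ft [-0.6  0.7 -3.8] Mt [-0.217 -0.078  0.209] w 0.11 ff 58.6 yaw -172.4 [ -16.8   20.3  100.3    0.    59.4 -114.4]
```

Mz reached 0.21 N m, so the grip is slipping against the top stop. I release, rise, and shut the fingers above the head.

```bash
python3 -m jog '[0,0,0,0,0,0,0,0,0,0,0,0,0,0,0,0,0,0,0,0,0,0,0,0,0,0,0,0,0,0,0,0,0,0,0,0,0,0,0,0]' 165
python3 -m jog '[0,0,-0.13,0,0,0,-0.13,0,0,0,-0.13,0,0,0,-0.13,0,0,0,-0.13,0,0,0,-0.13,0,0,0,-0.13,0,0,0,-0.13,0,0,0,-0.13,0,0,0,-0.03,0]' 165
python3 -m jog '[0,0,0,0,0,0,0,0,0,0,0,0,0,0,0,0,0,0,0,0,0,0,0,0,0,0,0,0,0,0,0,0,0,0,0,0,0,0,0,0]' 255
python3 -m jog '[0,0,0.05,0,0,0,0.05,0,0,0,0.05,0,0,0,0.05,0,0,0,0.05,0,0,0,0.05,0,0,0,0.05,0,0,0,0.05,0,0,0,0,0,0,0,0,0]';python3 st.py
```

```text
t: 21.85
tool_pos: [547.0, -92.6, 63.7]
orientation: [[-0.992, -0.129, 0.0], [-0.129, 0.992, -0.0], [-0.0, -0.0, -1.0]]
wrist_force: [-0.2, -0.1, 0.3]
grip_width: 0.356
finger_force: 0.0
t: 22.85
tool_pos: [547.5, -92.8, 112.5]
orientation: [[-0.992, -0.129, 0.001], [-0.129, 0.992, -0.0], [-0.001, -0.001, -1.0]]
wrist_force: [0.2, 0.5, -0.2]
grip_width: 0.352
finger_force: 0.0
t: 23.85
tool_pos: [547.1, -92.6, 111.8]
orientation: [[-0.992, -0.129, 0.0], [-0.129, 0.992, -0.0], [-0.0, -0.0, -1.0]]
wrist_force: [0.3, 0.1, 0.3]
grip_width: 0.0
finger_force: 0.0
t: 24.85
tool_pos: [547.0, -92.6, 95.7]
orientation: [[-0.992, -0.129, 0.0], [-0.129, 0.992, -0.0], [-0.0, -0.0, -1.0]]
wrist_force: [0.1, -0.3, 0.0]
grip_width: -0.004
finger_force: 0.0
Ft [-0.1 -0.3 -0. ] Mt [ 0.059 -0.006  0.008] w -0.004 ff 0.0 yaw -172.6 [ -16.8   18.5   97.8    0.    63.6 -114.2]
```

```bash
python3 -m jog '[0,0,0.02,0,0,0,0.02,0,0,0,0.02,0,0,0,0.02,0,0,0,0.015,0,0,0,0.015,0,0,0,0.01,0,0,0,0.01,0,0,0,0.01,0,0,0,0.01,0]';python3 st.py
```

```text
t: 25.85
tool_pos: [547.1, -92.6, 90.0]
orientation: [[-0.992, -0.129, 0.0], [-0.129, 0.992, -0.0], [-0.0, -0.0, -1.0]]
wrist_force: [-1.0, -0.1, 4.6]
grip_width: -0.0
finger_force: 2.1
Ft [ 1.   0.  -4.6] Mt [-0.084  0.177  0.034] w -0.0 ff 2.1 yaw -172.6 [ -16.8   18.8   98.3    0.    62.9 -114.2]
```

Contact: 4.6 N, so the tip is moving. I press about 1.2 mm further.

```bash
python3 -m jog '[0,0,0.005,0,0,0,0.005,0,0,0,0.005,0,0,0,0.005,0,0,0,0.005,0,0,0,0.005,0,0,0,0,0,0,0,0,0,0,0,0,0,0,0,0,0]';python3 st.py
```

```text
t: 26.85
tool_pos: [547.2, -92.7, 88.8]
orientation: [[-0.992, -0.129, 0.0], [-0.129, 0.992, -0.0], [-0.0, -0.0, -1.0]]
wrist_force: [-0.5, -0.1, 5.7]
grip_width: -0.002
finger_force: 2.9
Ft [ 0.5 -0.1 -5.7] Mt [-0.104  0.194  0.039] w -0.002 ff 2.9 yaw -172.6 [ -16.8   18.9   98.4    0.    62.7 -114.2]
```

```bash
python3 -m jog '[0,0,0.005,0,0,0,0.005,0,0,0,0.005,0,0,0,0,0,0,0,0,0,0,0,0,0,0,0,0,0,0,0,0,0,0,0,0,0,0,0,0,0]';python3 st.py
```

```text
t: 27.85
tool_pos: [547.2, -92.6, 88.4]
orientation: [[-0.992, -0.129, 0.001], [-0.129, 0.992, -0.0], [-0.001, -0.0, -1.0]]
wrist_force: [-0.9, -0.1, 7.0]
grip_width: -0.002
finger_force: 3.4
Ft [ 0.9  0.  -7. ] Mt [-0.106  0.267  0.023] w -0.002 ff 3.4 yaw -172.6 [ -16.8   18.9   98.4    0.    62.6 -114.2]
```

7 N means the tip is at or near the lower stop. I hold for 2 s, then rise gently, straight up.

```bash
Z='skip'; python3 -m jog '[0,0,0,0,0,0,0,0,0,0,0,0,0,0,0,0,0,0,0,0,0,0,0,0,0,0,0,0,0,0,0,0,0,0,0,0,0,0,0,0]'
python3 -m jog '[0,0,0,0,0,0,0,0,0,0,0,0,0,0,0,0,0,0,0,0,0,0,0,0,0,0,0,0,0,0,0,0,0,0,0,0,0,0,0,0]'
python3 -m jog '[0,0,-0.02,0,0,0,-0.02,0,0,0,-0.03,0,0,0,-0.05,0,0,0,-0.1,0,0,0,-0.1,0,0,0,-0.1,0,0,0,-0.1,0,0,0,-0.1,0,0,0,-0.1,0]'
python3 -m jog '[0,0,-0.1,0,0,0,-0.15,0,0,0,-0.2,0,0,0,-0.2,0,0,0,-0.2,0,0,0,-0.2,0,0,0,-0.15,0,0,0,-0.1,0,0,0,0,0,0,0,0,0]'
python3 - <<'E'
from h import *
import pickle
c=robot.capture("wrist");pickle.dump(c,open("w5.pkl","wb"));print(np.round(robot.read_state()["tool_pos"],1))
print([(z,np.round(proj(c,np.array([547.5,-93,z])),1)) for z in(82,102,112,117,124)])
u,v=map(int,proj(c,np.array([548,-93,105])))
a=cv2.resize(c["color"][v-35:v+35,u-35:u+35],(420,420),interpolation=cv2.INTER_CUBIC)
s=robot.capture("side");u,v=map(int,proj(s,np.array([548,-93,105])))
b=cv2.resize(s["color"][v-35:v+35,u-31:u+31],(372,420),interpolation=cv2.INTER_CUBIC)
cv2.imwrite("pics/z.png",np.hstack([a,b]))
E
```

```text
t: 28.85
tool_pos: [547.2, -92.6, 88.4]
orientation: [[-0.992, -0.129, 0.001], [-0.129, 0.992, -0.0], [-0.001, -0.0, -1.0]]
wrist_force: [-2.0, 0.6, 6.9]
grip_width: -0.002
finger_force: 3.4
t: 29.85
tool_pos: [547.2, -92.6, 88.4]
orientation: [[-0.992, -0.129, 0.001], [-0.129, 0.992, -0.0], [-0.001, -0.0, -1.0]]
wrist_force: [-1.1, 0.1, 6.2]
grip_width: -0.002
finger_force: 3.4
t: 30.85
tool_pos: [547.1, -92.6, 117.1]
orientation: [[-0.992, -0.129, 0.0], [-0.129, 0.992, -0.0], [-0.0, -0.0, -1.0]]
wrist_force: [0.1, 1.1, 0.8]
grip_width: -0.002
finger_force: 0.0
t: 31.85
tool_pos: [546.9, -92.6, 168.6]
orientation: [[-0.992, -0.129, -0.0], [-0.129, 0.992, 0.0], [0.0, 0.0, -1.0]]
wrist_force: [0.5, -0.8, -0.7]
grip_width: -0.002
finger_force: 0.0
[546.7 -92.5 168.4]
[(82, array([258.6, 183.7])), (102, array([258.6, 189.4])), (112, array([258.6, 192.7])), (117, array([258.6, 194.4])), (124, array([258.6, 196.9]))]
```

View pics/z.png

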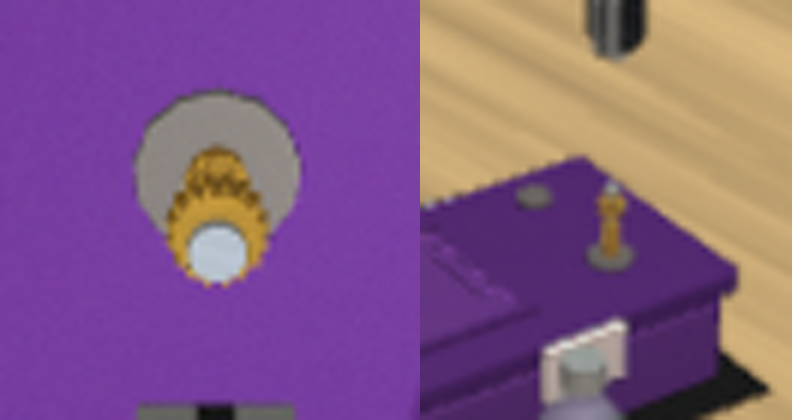

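The picture shows the nut (218,235) now high under the head (218,252), clear of the stem. The tip has sprung back up, the bottle is in place and the robot is clear, so I hand in.

```bash
python3 -c "
from station import robot
print(robot.hand_in())"
```

```text
the job is handed in; nothing more can be done
None
```

I unscrewed the lock nut to its top stop and released it, then held the valve tip down at about 7 N for just over 2 s and let it spring back; the job was handed in at about 32 s, and the verdict was not shown.

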